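Open the sugar bowl

ROBOT

A 6-joint arm with a two-finger parallel gripper is mounted at the origin on a cart in front of the work surface, level with it; the furniture and walls round the work are solid. World frame = base frame: x ahead of the robot, y to its left, z up, the work surface at z = 0. Lengths are in m, angles in rad, forces in N, time in s.
With the tool pointing down it reaches from about 0.225 to 0.875 m from the base axis. Payload 3.4 kg.
Tool frame: the origin (TCP) lies on the centre line of the jaws, within the pads' length; the fingertips stand 8 mm ahead of it and the grasp point (between the pads) lies 11 mm behind it; z points along the fingers, y is the line along which they close (so a half turn about z gives the same grasp; the last joint's range is limited). The gripper opens to 85 mm and grips with 20 to 120 N. Pads are 22 mm wide; open, the fingers measure 114 mm over their backs; the gripper's body (76 mm by 85 mm) begins 54 mm behind the grasp point. The pads swing forward as they close: fully open they stand 13 mm farther back than shut.
Start: joints at [1.089, 0.276, 1.505, -0, 1.361, -0.121], TCP at [0.203, 0.538, 0.239] pointing down, gripper open.
Joint ranges: [-2.89, 2.89], [-0.75, 2.08], [0.22, 2.7], [-1.18, 4.32], [0.11, 2.71], [-2.7, 2.7]. Speed limits (rad/s): [2.57, 2.57, 3.14, 3.14, 3.14, 3.14].

INTERFACE

Orientations are given as [roll, pitch, yaw] about the fixed x, y, z axes, in that order (R = Rz(yaw) Ry(pitch) Rx(roll)).
In Python, from cell import sense, snapshot, hand_in, find_in, regions_of, spot_point gives the robot as it stands.
- The arm moves only by the shell command python3 -m crank 'ROWS' [FORCE]. ROWS is JSON, one flat list of numbers, 7 for each row, row after row: the turn, a rotation vector about the tool's x, y, z as a fraction of full scale, then the shift along the tool's x, y, z as a fraction of full scale, then the opening, from -1 (shut) to 1 (fully open). In form: [ax, ay, az, tx, ty, tz, hand, ax, ay, az, tx, ty, tz, hand, ...]. A call has 1 to 12 rows; each row shifts and turns the commanded pose from where the row before left it, along the tool's axes as they then stand; what a row does not reach is not made up. Full scale, the value 1, is 0.025 m for a shift and 0.08 rad for a turn. A row lasts 1/12 s, in which the tool goes at most 41.7 mm and 7.16 degrees, less where a joint would pass 70% of its speed; a pose out of reach is approached as far as the arm can. A call with a number of a shift or a turn outside -1 to 1 is refused whole. A call with a gripper value outside its range is refused whole. The fingers move at their own pace and stop on an object; FORCE is the grip in N (left out, the last holds). Time passes only in rows, so rows that do not move let the fingers close. It gives the time, the measured TCP pose, the force, the opening and the grip force at its end, in the units of the state.
- sense(): the state, without advancing time (a new reading comes with each control period).
- snapshot(name): name is "scene" or "top" or "wrist"; returns a dict with "color" (480x640x3 uint8, red, green, blue), "mtx" (3x3 intrinsics, pixels), "world_to_cam" (4x4, takes a point from world to camera coordinates). Camera axes: x right, y up, looking along -z (the intrinsics and any distortion apply to the point x, -y, -z); pixel columns grow to the right and rows downward; lengths in m; the calibration is good to about 2 mm. The wrist camera is an equidistant fisheye: a pixel r from the principal point sees the ray r / f radians off the axis. A picture is of the moment at which its call begins. There is no depth.
- hand_in(): hands the job in; it is judged then, once.
Trained networks look in the newest picture that a camera, given by its name, has taken for a name from the list of things; names that differ only in an ending like _2 or _b are one class to them, and where a whole thing is asked for, a point or a joint stands for the part that bears it (a point fixed in the world has none). Each returns a list of dicts, best first, with "confidence" (0 to 1); they miss things now and then, are a little off and sometimes report something else, mostly with a low value. They report only what shows in the picture. A call takes as long as a camera call.
- find_in(camera, thing): "box" ([left, top, width, height] in pixels, round what is visible of it).
- regions_of(camera, thing): "mask" (480x640 bool, what is visible of it) and "box" ([left, top, width, height] in pixels, round what is visible of it).
- spot_point(camera, thing): "position" ([column, row] in pixels: a listed point, or the origin of a listed thing).
The state is a dict: "clock": time; "joint_positions": joint angles; "qd": joint speeds; "tau": joint torques, N m; "tcp_pos": TCP position; "eef_rot": TCP orientation; "ft_force": force on the tool from outside, world axes, zero at the start; "ft_torque": the same for the moment, N m; "grip_width": finger opening in m; "finger_force": force on a finger pad.
Only numpy, scipy, OpenCV 4.12 (cv2) and the standard library are available. Lean on these libraries where they do the work, as an engineer would, in place of code of your own. Each camera call takes 0.05 s, during which the arm holds its last target. There are 200 camera calls.

TASK

The wide steel sugar bowl is to be refilled: lift its round wooden lid off by the knob and lay it flat, knob up, in the middle of the round cork coaster, setting it down rather than dropping it. Leave the bowl standing where it is, and do not disturb the small steel cup with its own wooden lid or the purple tin.

Things in the scene. Friction and masses are not known exactly. Their poses are not given: they have to be found in the camera images.
- bowl_lid_knob (a point): centre of the round upright knob (26 mm across, 34 tall) on the lid to lift, a loose light-wood disc 126 mm across, 8 thick, about 100 g. The point is on the lid's axis, 20 mm above the disc's top face; z up. Under the disc a plug 88 mm across, 8 deep hangs loosely in the bowl, held by its weight alone; laid on a flat face, the lid stands on its plug, this point 36 mm above that face
- bowl_center (a point): the wide open steel bowl that the lid closes, 119 mm across the rim and 57 mm tall, 0.16 kg, standing loose on the counter. The point is its centre, half-way up, 28.5 mm above the counter; z points up. The lid's disc rests on its rim
- coaster_top (a point): the round flat coaster of brown cork, 140 mm across and 8 mm thick, fixed to the counter. The point is the centre of its top face; z points up
- cup_lid: bystander, not to be disturbed: a smaller lid of the same kind, 64 mm across with a 22 mm knob, loose on the small steel cup (59 mm across, 57 mm tall), 99 mm tall in all; origin at the disc's underside, on the cup's rim, 57 mm above the counter; z points up
- cup_center (a point): bystander, not to be disturbed: the small steel cup under that smaller lid; the point is its centre, half-way up
- tin_center (a point): bystander, not to be disturbed: a square purple tin with a wooden lid and knob, 68x68x100 mm, loose on the counter; the point is its centre, half-way up

How it is judged:
On the way:
1. the lid is lifted clear of the bowl, its knob's centre at least 15 mm higher than it lay, the bowl still standing upright in its place (z of bowl_lid_knob in the frame of bowl_center above 0.0715 m and distance of bowl_center from where it was at the start of the episode below 0.02 m and angle between bowl_center's own z axis and vertical below 0.17 rad), for 0.1 s.
At the end, for the whole second after the job is handed in: the large lid lies flat (within 7 degrees), knob up, released and at rest on the coaster, centred within 25 mm; the bowl stands upright (within 10 degrees) within 20 mm of where it was, as do the small cup, its lid and the purple tin (horizontal distance between bowl_lid_knob and coaster_top below 0.025 m and z of bowl_lid_knob in the frame of coaster_top between 0.031 and 0.041 m and angle between bowl_lid_knob's own z axis and vertical below 0.12 rad and linear speed of bowl_lid below 0.03 m/s and distance of each of bowl_center, cup_lid, cup_center, tin_center from where it was at the start of the episode below 0.02 m and angle between bowl_center's own z axis and vertical below 0.17 rad); the robot touches nothing.
It fails at once if the small cup, its lid or the purple tin is displaced by more than 30 mm (distance of any of cup_lid, cup_center, tin_center from where it was at the start of the episode above 0.03 m).
It fails at once if the lid is dropped or thrown: it moves faster than 0.6 m/s (a fall of some 18 mm) while the fingers do not hold it (linear speed of bowl_lid above 0.6 m/s and contact force between the fingers and bowl_lid below 0.05 N).
It fails at once if the bowl is tipped by more than 25 degrees (angle between bowl_center's own z axis and vertical above 0.44 rad).
It also fails if it takes over 38 s, if anything falls off the work surface, if the arm or the gripper's body presses on something with over 40 N, if the wrist force passes 120 N, or if a joint passes its speed limit or range.

## Working session

There is one attempt and no reset: what is moved stays moved. The work goes in short steps, Python scripts to look and compute and a shell command to move; the robot and the scene stay as the last step left them, time stands still between calls to the robot, and variables do not carry over. Pictures are saved under pics/ and viewed, at most 10 in all, crops included, and the job is handed in when it is done.

```bash
mkdir -p pics
cat > h.py <<'E'
import numpy as np, cv2
from cell import *
from scipy.spatial.transform import Rotation as R
def ray(s,p,fish=False):
    K=np.array(s["mtx"]);T=np.array(s["world_to_cam"])
    a=(p[0]-K[0,2])/K[0,0];b=(p[1]-K[1,2])/K[1,1]
    if fish:
        r=np.hypot(a,b);k=np.sin(r)/r if r>1e-9 else 1;d=np.array([a*k,-b*k,-np.cos(r)])
    else: d=np.array([a,-b,-1.])
    Rt=T[:3,:3].T
    return -Rt@T[:3,3],Rt@d
def at(s,p,z,fish=False):
    o,d=ray(s,p,fish);return o+d*(z-o[2])/d[2]
E
python3 - <<'E'
from h import *
Z=dict(bowl_lid_knob=.085,bowl_center=.0285,coaster_top=.008,cup_lid=.057,cup_center=.0285,tin_center=.05)
im=[]
for c in ("scene","top","wrist"):
    s=snapshot(c);cv2.imwrite(f"pics/{c}0.png",s["color"][:,:,::-1]);im.append(s["color"][:,:,::-1])
    for n,z in Z.items():
        for q in spot_point(c,n)[:2]: print(c,n,round(q["confidence"],2),np.round(q["position"]),np.round(at(s,q["position"],z,c=="wrist"),3))
a=cv2.resize(np.hstack(im[:2]),(800,300));b=cv2.resize(im[2],(400,300))
cv2.imwrite("pics/all0.png",np.vstack([a,np.hstack([b,b*0])]))
st=sense();print(st)
E
```

```text
scene bowl_lid_knob 0.93 [219. 218.] [0.451 0.019 0.085]
scene bowl_center 0.79 [222. 242.] [0.456 0.021 0.028]
scene coaster_top 0.97 [294. 292.] [ 0.448 -0.194  0.008]
scene cup_lid 0.84 [356. 312.] [ 0.425 -0.356  0.057]
scene cup_center 0.71 [357. 328.] [ 0.424 -0.361  0.028]
scene tin_center 0.85 [422. 287.] [ 0.572 -0.39   0.05 ]
top bowl_lid_knob 0.93 [198. 255.] [0.46  0.026 0.085]
top coaster_top 0.94 [342. 263.] [ 0.445 -0.198  0.008]
top cup_lid 0.9 [445. 276.] [ 0.42  -0.359  0.057]
top tin_center 0.95 [461. 182.] [ 0.569 -0.392  0.05 ]
wrist coaster_top 0.58 [ 27. 448.] [ 0.445 -0.207  0.008]
{'clock': 1.05, 'joint_positions': array([ 1.08896495e+00,  2.75868173e-01,  1.50492243e+00, -1.13647925e-05,
        1.36070841e+00, -1.21020735e-01]), 'qd': array([ 0.00218824, -0.00151221, -0.00078775, -0.00046113, -0.00078901,
       -0.00078221]), 'tau': array([ 9.38670455e-04, -4.16675806e+01, -2.46101296e+01, -2.54286424e-04,
        2.43874177e-05, -8.09162657e-06]), 'tcp_pos': array([0.20302041, 0.53798142, 0.23933722]), 'eef_rot': array([3.14150104e+00, 2.23388946e-05, 2.78078438e+00]), 'ft_force': array([-0.28944695, -0.87241621, -0.50512442]), 'ft_torque': array([-0.01754034, -0.0017589 ,  0.0487299 ]), 'finger_force': 0.0, 'grip_width': 0.08520313231668807}
```

View pics/all0.png

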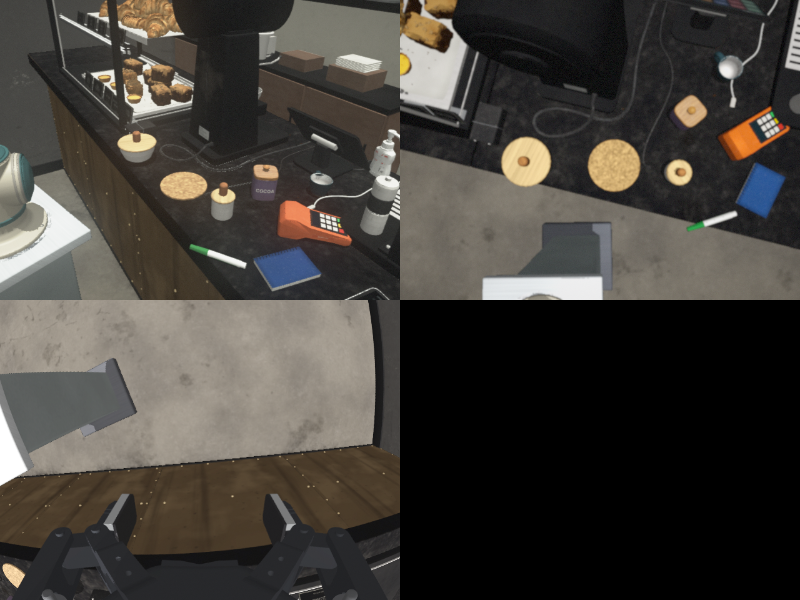

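The view shows the bowl at top px (198,255), the coaster at (342,263), and the cup and tin to their right. The pastry case stands close to the left of the bowl, so I retract first and then swing round at a short radius.

```bash
python3 -m crank '[0,0,0,0,-0.95,0,1, 0,0,0,0,-0.95,0,1, 0,0,0,0,-0.95,0,1, 0,0,0,0,-0.95,0,1, 0,0,0,0,-0.95,0,1, 0,0,0,0,-0.95,0,1, 0,0,0,0,-0.95,0,1, 0,0,0,0,-0.95,0,1, 0,0,0,0,-0.95,0,1]' && python3 -m crank '[0,0,0.86,-1,0,0,1, 0,0,0.86,-1,0,0,1, 0,0,0.86,-1,0,0,1, 0,0,0.86,-1,0,0,1, 0,0,0.86,-1,0,0,1, 0,0,0.86,-1,0,0,1, 0,0,0.86,-1,0,0,1, 0,0,0.86,-1,0,0,1, 0,0,0.86,-1,0,0,1, 0,0,0.86,-1,0,0,1, 0,0,0.86,-1,0,0,1, 0,0,0.86,-1,0,0,1]'
```

```text
clock: 1.8
tcp_pos: [0.127, 0.3369, 0.2393]
eef_rot: [3.141, 0.0, 2.781]
ft_force: [0.1, -0.2, 0.4]
grip_width: 0.0857
finger_force: 0.0
clock: 2.8
tcp_pos: [0.3439, 0.1405, 0.2395]
eef_rot: [3.141, 0.0, 1.952]
ft_force: [-0.4, 0.9, -0.8]
grip_width: 0.0855
finger_force: 0.0
```

```bash
python3 -m crank '[0,0,0.86,-1,0,0,1, 0,0,0.86,-1,0,0,1, 0,0,0.86,-1,0,0,1, 0,0,0.86,-1,0,0,1, 0,0,0.6,-0.8,0,0,1, 0,0,0,0,0,0,1]'
python3 - <<'E'
from h import *
s=snapshot("wrist");cv2.imwrite("pics/w1.png",s["color"][:,:,::-1])
for n,z in (("bowl_lid_knob",.085),("coaster_top",.008)):
    for q in spot_point("wrist",n)[:2]: print(n,round(q["confidence"],2),np.round(q["position"]),np.round(at(s,q["position"],z,True),3))
st=sense();print(st["tcp_pos"],st["eef_rot"])
E
```

```text
clock: 3.3
tcp_pos: [0.3736, 0.0229, 0.2395]
eef_rot: [3.141, 0.002, 1.627]
ft_force: [-0.3, -0.2, 0.1]
grip_width: 0.0853
finger_force: 0.0
bowl_lid_knob 0.55 [419. 227.] [0.456 0.026 0.085]
coaster_top 0.98 [364. 384.] [ 0.443 -0.2    0.008]
[0.37273298 0.02617277 0.2393158 ] [ 3.14159196e+00 -8.10483837e-04  1.63176276e+00]
```

View pics/w1.png

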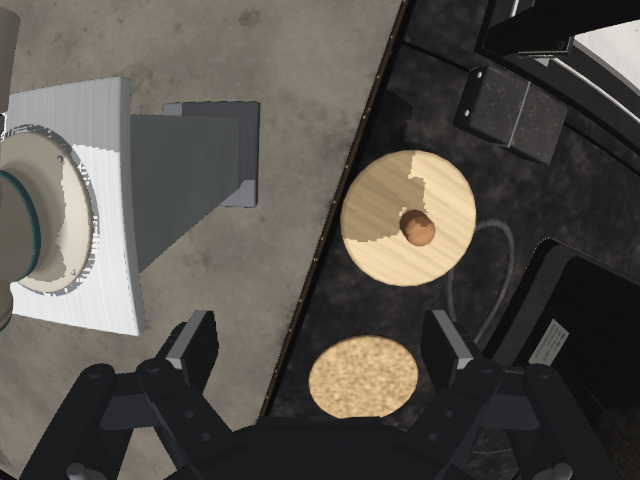

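The wrist view shows the knob at px (418,228) and the coaster at (364,377), in agreement with the top camera. I check the clearances to the case and the grinder.

Run:
```python
from h import *
w=snapshot("wrist");t=snapshot("top")
print("cam",ray(w,(320,240),True),"top",ray(t,(320,240))[0],sense()["joint_positions"].round(2))
for p in ((455,115),(545,240),(480,50),(520,45)): print("w",p,[np.round(at(w,p,z,True)[:2],3) for z in (0,.1,.2)])
for p in ((90,75),(110,210),(95,150),(290,175),(100,20),(360,150)): print("t",p,[np.round(at(t,p,z)[:2],3) for z in (0,.2,.4)])
a=snapshot("scene")["color"][:300,:460,::-1];b=t["color"][:300,:340,::-1]
cv2.imwrite("pics/c.png",np.hstack([a,b]))
```

```text
cam (array([0.36811818, 0.10422101, 0.37417635]), array([ 0.02139904, -0.29692571, -0.95466078])) top [ 0.41970259 -0.19540755  0.91228338] [-0.12 -0.04  1.88  0.    1.3  -0.18]
w (455, 115) [array([0.507, 0.131]), array([0.47 , 0.124]), array([0.433, 0.117])]
w (545, 240) [array([0.648, 0.005]), array([0.573, 0.031]), array([0.498, 0.058])]
w (480, 50) [array([0.531, 0.207]), array([0.487, 0.179]), array([0.444, 0.152])]
w (520, 45) [array([0.58 , 0.224]), array([0.524, 0.192]), array([0.467, 0.16 ])]
t (90, 75) [array([0.787, 0.24 ]), array([0.706, 0.145]), array([0.626, 0.049])]
t (110, 210) [array([0.545, 0.201]), array([0.518, 0.114]), array([0.49 , 0.027])]
t (95, 150) [array([0.652, 0.229]), array([0.601, 0.136]), array([0.55 , 0.043])]
t (290, 175) [array([ 0.598, -0.112]), array([ 0.559, -0.13 ]), array([ 0.52 , -0.148])]
t (100, 20) [array([0.887, 0.224]), array([0.785, 0.132]), array([0.682, 0.04 ])]
t (360, 150) [array([ 0.639, -0.233]), array([ 0.591, -0.225]), array([ 0.543, -0.217])]
```

View pics/c.png

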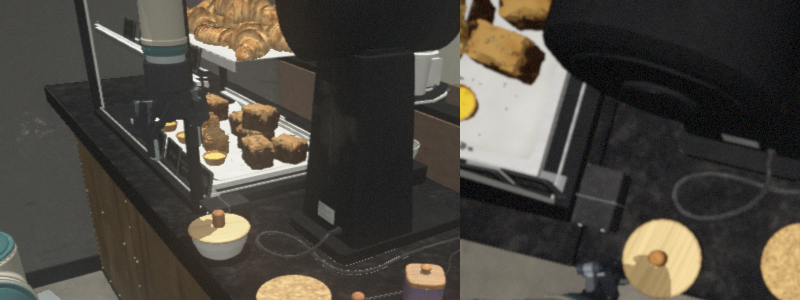

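Clearances are adequate: the case corner is near (0.54,0.20), and the grinder head's edge lies beyond x≈0.52 and higher. I move over the knob and come part of the way down.

```bash
python3 -m crank '[0,0,0,-0.05,0.84,0,1, 0,0,0,-0.05,0.84,0,1, 0,0,0,-0.05,0.84,0,1, 0,0,0,-0.05,0.84,0,1, 0,0,0,0,0,0.9,1, 0,0,0,0,0,0.9,1, 0,0,0,0,0,0.9,1, 0,0,0,0,0,0.9,1, 0,0,0,0,0,0,1, 0,0,0,0,0,0,1]'
python3 - <<'E'
from h import *
s=snapshot("wrist");cv2.imwrite("pics/w2.png",s["color"][:,:,::-1])
for c in ("wrist","top"):
  s=snapshot(c)
  for q in spot_point(c,"bowl_lid_knob")[:2]: print(c,round(q["confidence"],2),np.round(q["position"]),np.round(at(s,q["position"],.085,c=="wrist"),4))
st=sense();print(st["tcp_pos"],st["eef_rot"],st["ft_force"])
E
```

```text
clock: 4.43
tcp_pos: [0.4562, 0.0269, 0.1487]
eef_rot: [-3.139, -0.001, 1.633]
ft_force: [0.3, 0.3, 0.9]
grip_width: 0.0856
finger_force: 0.0
wrist 0.92 [316. 268.] [0.4559 0.0255 0.085 ]
top 0.67 [196. 259.] [0.4531 0.0285 0.085 ]
[0.45812188 0.02611926 0.15075276] [3.13843798e+00 4.30438021e-04 1.63239377e+00] [ 0.61402792  0.38596961 -0.42437795]
```

View pics/w2.png

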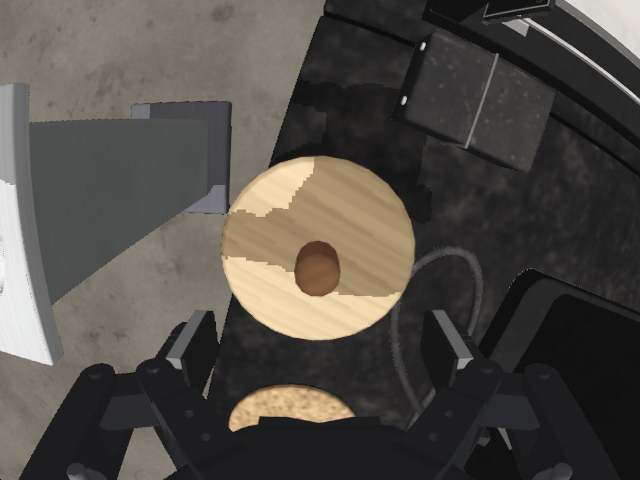

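The knob, at px (317,268), is centred between the pads. I go down and close.

```bash
python3 -m crank '[0,0,0,0,0,0.7,1, 0,0,0,0,0,0.7,1, 0,0,0,0,0,0.7,1, 0,0,0,0,0,0.4,1, 0,0,0,0,0,0.25,1, 0,0,0,0,0,0,1, 0,0,0,0,0,0,1]' 40 && python3 -m crank '[0,0,0,0,0,0,-1, 0,0,0,0,0,0,-1, 0,0,0,0,0,0,-1, 0,0,0,0,0,0,-1, 0,0,0,0,0,0,-1, 0,0,0,0,0,0,-1, 0,0,0,0,0,0,-1, 0,0,0,0,0,0,-1]' 40
```

```text
clock: 5.27
tcp_pos: [0.4576, 0.026, 0.0811]
eef_rot: [3.141, 0.0, 1.632]
ft_force: [-0.5, 0.3, -0.2]
grip_width: 0.0854
finger_force: 0.0
clock: 5.93
tcp_pos: [0.457, 0.026, 0.0809]
eef_rot: [3.142, -0.0, 1.632]
ft_force: [-1.5, -0.5, 5.5]
grip_width: 0.0247
finger_force: 39.3
```

```bash
python3 -m crank '[0,0,0,0,0,-0.2,-1, 0,0,0,0,0,-0.3,-1, 0,0,0,0,0,-0.4,-1, 0,0,0,0,0,-0.6,-1, 0,0,0,0,0,-0.6,-1, 0,0,0,0,0,-0.6,-1, 0,0,0,0,0,-0.6,-1, 0,0,0,0,0,-0.4,-1, 0,0,0,0,0,0,-1, 0,0,0,0,0,0,-1]' 40
python3 - <<'E'
from h import *
s=snapshot("scene");cv2.imwrite("pics/s3.png",s["color"][150:390,120:440,::-1].repeat(2,0).repeat(2,1))
for c in ("scene","top"):
  s=snapshot(c)
  for n,z in (("bowl_lid_knob",.174),("bowl_center",.0285),("coaster_top",.008)):
    for q in spot_point(c,n)[:1]: print(c,n,round(q["confidence"],2),np.round(at(s,q["position"],z),4))
st=sense();print(st["tcp_pos"],st["eef_rot"],st["grip_width"],st["finger_force"],st["ft_force"])
E
```

```text
clock: 6.77
tcp_pos: [0.4574, 0.026, 0.1735]
eef_rot: [3.14, 0.0, 1.632]
ft_force: [0.7, 0.4, -0.6]
grip_width: 0.0245
finger_force: 39.4
scene bowl_lid_knob 0.62 [0.4643 0.034  0.174 ]
scene bowl_center 0.62 [0.4533 0.021  0.0285]
scene coaster_top 0.9 [ 0.4441 -0.1947  0.008 ]
top bowl_lid_knob 0.68 [0.4572 0.0272 0.174 ]
top coaster_top 0.95 [ 0.4496 -0.1966  0.008 ]
[0.45686528 0.02603957 0.17265296] [-3.14080787e+00 -1.96959084e-04  1.63193421e+00] 0.024329944940736335 39.36030343725179 [ 0.88391906  0.29156744 -1.65395107]
```

View pics/s3.png

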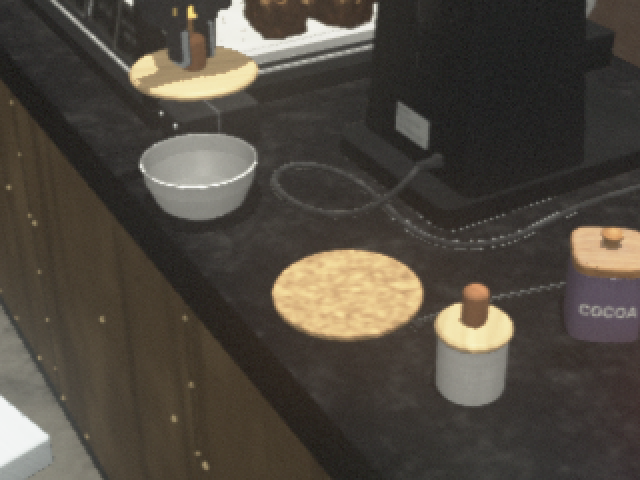

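The lid hangs level from the knob, and the bowl is still in its place. Now I carry it over to the coaster.

```bash
python3 -m crank '[0,0,0,-0.4,-0.05,0,-1, 0,0,0,-0.8,-0.08,0,-1, 0,0,0,-1,-0.11,0,-1, 0,0,0,-1,-0.11,0,-1, 0,0,0,-1,-0.11,0,-1, 0,0,0,-1,-0.11,0,-1, 0,0,0,-1,-0.11,0,-1, 0,0,0,-1,-0.11,0,-1, 0,0,0,-0.9,-0.1,0,-1, 0,0,0,-0.5,-0.06,0,-1, 0,0,0,-0.28,-0.04,0,-1, 0,0,0,0,0,0,-1]' 40 && python3 -m crank '[0,0,0,0,0,0.4,-1, 0,0,0,0,0,0.8,-1, 0,0,0,0,0,0.8,-1, 0,0,0,0,0,0.8,-1, 0,0,0,0,0,0.8,-1, 0,0,0,0,0,0.6,-1, 0,0,0,0,0,0.3,-1, 0,0,0,0,0,0,-1, 0,0,0,0,0,0,-1]' 40
python3 - <<'E'
from h import *
s=snapshot("scene");a=s["color"][200:400,180:500,::-1].repeat(2,0).repeat(2,1)
for c in ("scene","top","wrist"):
  s=snapshot(c)
  for n,z in (("bowl_lid_knob",sense()["tcp_pos"][2]+.004),("coaster_top",.008)):
    for q in spot_point(c,n)[:1]: print(c,n,round(q["confidence"],2),np.round(at(s,q["position"],z,c=="wrist"),4))
cv2.imwrite("pics/s4.png",a)
st=sense();print(st["tcp_pos"],st["eef_rot"],st["grip_width"],st["finger_force"],st["ft_force"])
E
```

```text
clock: 8.22
tcp_pos: [0.4458, -0.1983, 0.1729]
eef_rot: [-3.141, -0.0, 1.63]
ft_force: [0.4, 0.8, -1.0]
grip_width: 0.0244
finger_force: 39.3
clock: 8.97
tcp_pos: [0.4459, -0.1962, 0.0604]
eef_rot: [-3.141, -0.001, 1.633]
ft_force: [0.3, -0.4, -0.8]
grip_width: 0.0248
finger_force: 39.4
scene bowl_lid_knob 0.71 [ 0.4435 -0.1998  0.0654]
scene coaster_top 0.58 [ 0.4391 -0.1993  0.008 ]
top coaster_top 0.48 [ 0.4177 -0.3674  0.008 ]
wrist bowl_lid_knob 0.94 [ 0.4469 -0.1982  0.0651]
[ 0.44600152 -0.19715408  0.06078952] [3.14110784e+00 2.10553575e-04 1.63185123e+00] 0.024448755840877055 39.380749392757934 [ 0.03594686 -0.6617291  -0.81007759]
```

View pics/s4.png

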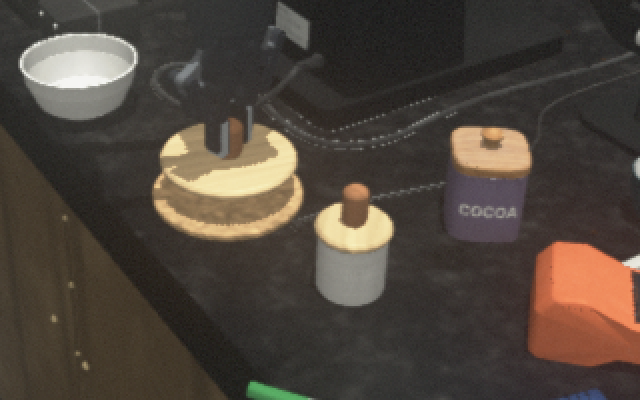

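The lid hovers level and centred over the coaster, with about 20 mm to go. I lower it gently.

```bash
python3 -m crank '[0,0,0,0,0,0.25,-1, 0,0,0,0,0,0.25,-1, 0,0,0,0,0,0.12,-1, 0,0,0,0,0,0.08,-1, 0,0,0,0,0,0,-1, 0,0,0,0,0,0,-1]' 20; python3 -m crank '[0,0,0,0,0,0.04,-1, 0,0,0,0,0,0.04,-1,0,0,0,0,0,0,-1]'
```

```text
clock: 9.97
tcp_pos: [0.4458, -0.197, 0.0427]
eef_rot: [-3.141, -0.0, 1.632]
ft_force: [-1.6, 0.3, -0.9]
grip_width: 0.0244
finger_force: 39.4
clock: 10.22
tcp_pos: [0.4459, -0.1971, 0.041]
eef_rot: [3.142, -0.0, 1.632]
ft_force: [-0.7, -0.7, -1.0]
grip_width: 0.0245
finger_force: 39.4
```

```bash
python3 -m crank '[0,0,0,0,0,0.04,-1, 0,0,0,0,0,0.04,-1,0,0,0,0,0,0,-1,0,0,0,0,0,0,-1]'
```

```text
clock: 10.55
tcp_pos: [0.446, -0.1972, 0.0398]
eef_rot: [3.141, 0.0, 1.632]
ft_force: [-2.4, 0.5, 5.9]
grip_width: 0.0245
finger_force: 40.0
```

I feel contact at the expected height. I open gradually and rise.

```bash
python3 -m crank '[0,0,0,0,0,0,-0.3, 0,0,0,0,0,0,-0.1, 0,0,0,0,0,0,0.2, 0,0,0,0,0,0,0.5, 0,0,0,0,0,0,0.5, 0,0,0,0,0,0,0.5, 0,0,0,0,0,0,0.5]' && python3 -m crank '[0,0,0,0,0,-0.3,0.5, 0,0,0,0,0,-0.6,0.5, 0,0,0,0,0,-0.8,0.5, 0,0,0,0,0,-0.9,0.5, 0,0,0,0,0,-0.9,0.5, 0,0,0,0,0,-0.9,0.5, 0,0,0,0,0,-0.9,0.5, 0,0,0,0,0,-0.4,0.5, 0,0,0,0,0,0,0.5, 0,0,0,0,0,0,0.5]'
python3 - <<'E'
from h import *
s=snapshot("scene");a=s["color"][200:400,180:500,::-1].repeat(2,0).repeat(2,1)
cv2.imwrite("pics/s5.png",a)
for c in ("scene","wrist"):
  s=snapshot(c)
  for n,z in (("bowl_lid_knob",.044),("coaster_top",.008),("bowl_center",.0285)):
    for q in spot_point(c,n)[:1]: print(c,n,round(q["confidence"],2),np.round(at(s,q["position"],z,c=="wrist"),4))
E
```

```text
clock: 11.13
tcp_pos: [0.4459, -0.197, 0.039]
eef_rot: [-3.142, -0.0, 1.632]
ft_force: [0.3, 0.4, 0.0]
grip_width: 0.0641
finger_force: 0.0
clock: 11.97
tcp_pos: [0.4458, -0.197, 0.1816]
eef_rot: [3.141, 0.0, 1.632]
ft_force: [-0.0, -0.3, -0.6]
grip_width: 0.0636
finger_force: 0.0
scene bowl_lid_knob 0.84 [ 0.4527 -0.1972  0.044 ]
wrist bowl_lid_knob 0.67 [ 0.4461 -0.1967  0.044 ]
```

View pics/s5.png

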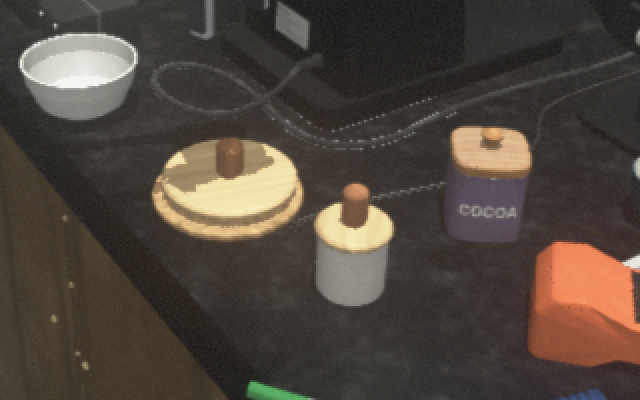

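The lid lies flat and centred on the coaster, knob up at crop px (230,157). The bowl, cup and tin have not moved, and the gripper is clear.

```bash
python3 -c "from cell import hand_in; print(hand_in())"
```

```text
the job is handed in; nothing more can be done
None
```

I lifted the lid off the bowl and set it down flat, knob up, in the middle of the coaster; in the last picture the bowl, cup and tin stood where they were, and I handed the job in at about 12 s (no verdict was returned).

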